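Fetch the stapler from behind the things on the desk tray

TASK

Get the stapler out from behind the tall things on the wooden desk tray: stand the tin, the glue bottle and the potted cactus aside on the cork mat first, without disturbing the stapler, then lay the stapler on its base in the middle of the pile of sheets, lengthwise along the pile, and put the tin, the bottle and the cactus back upright, each on the very spot where it stood at the start. Knock nothing over and leave the heart paperweight, the tape roll and the memo block alone.

Things in the scene. Friction and masses are not known exactly. Their poses are not given: they have to be found in the camera images.
- tin: Round steel storage tin with a closed lid and a cream band, upright: 60 mm diameter up to 98 mm, lid 62 mm diameter from 98 to 110 mm (its top), about 0.22 kg. Origin at the centre of its underside, z up. Grip it across its round wall, 65 to 98 mm above its underside, to stay over the stapler.
- glue: White plastic glue bottle with a blue band, upright: 44 mm diameter with straight walls up to 94 mm, then a shoulder and a narrow grey nozzle up to 125 mm, about 0.14 kg. Origin at the centre of its underside, z up. Grip it across its straight wall, 65 to 94 mm up, to stay over the stapler.
- cactus: Small green cactus in a terracotta pot, upright: pot 44 mm diameter at the foot, tapering out to 56 mm, with a straight collar of 60 mm diameter from 56 to 80 mm above its underside; the stiff, slim cactus (33 mm diameter) stands in the middle up to 116 mm. About 0.20 kg. Origin at the centre of the pot's underside, z up. Grip it by the collar.
- stapler: Desk stapler, 130 mm long, 34 mm wide and 46 mm high, grey base 6 mm thick and pink cover; about 0.20 kg. Origin at the centre of its underside, x along its length (nose at +x), z up. Grip it across the cover (30 mm wide, flat sides 23 to 45 mm above the underside). It lies across the back of the wooden tray, its length along the tray's y, the three tall things 6 to 26 mm in front of it.
- desk_tray: Shallow wooden desk tray, fixed: 180 mm (x, depth) by 244 mm (y, width), walls 5 mm thick and 18 mm high, inner floor 5 mm above its underside. Origin at the centre of its underside, x pointing away from the robot to the back wall. The tall things stand on it in a row along y, in any order, centres about 36 mm before its middle and 80 mm apart; the stapler lies behind them.
- cork_mat: Plain cork mat, fixed to the desk: 280 mm (x) by 120 mm (y), 3 mm thick, to the left or the right of the tray. Origin at the centre of its underside. The place to set the tall things aside.
- sheets: Neat pile of lined A5 paper sheets with a pink strip at one end, on a brown card backing, fixed: sheets 210 mm (x) by 148 mm (y), the card 4 mm larger all round, 8 mm thick in all, on the other side of the tray from the mat. Origin at the centre of its underside, x along its length. The stapler goes on its middle.
- heart: Pink heart-shaped paperweight, loose, 45 by 50 mm, 19 mm high, on the desk between the robot and the tray. Origin on its underside near its centre. To be left alone.
- tape_roll: Roll of mint-green tape lying flat, loose: 48 mm outer and 30 mm inner diameter, 15 mm high, on the desk beyond the tray. Origin at the centre of its underside. To be left alone.
- memo_block: Square block of pink and cream memo paper on a card, loose: 76 by 76 mm, 36 mm high, on the desk beyond the tray. Origin at the centre of its underside. To be left alone.

How it is judged:
By the outcome, as a careful person would: the job done as asked, in the order asked, and still so for the second after the job is handed in, with the robot touching nothing.
It also fails if it takes over 144 s, if anything falls off the work surface, if the arm or the gripper's body presses on something with over 40 N, if the wrist force passes 120 N, or if a joint passes its speed limit or range.

ROBOT

A 6-joint arm with a two-finger parallel gripper is mounted at the origin on the work surface. World frame = base frame: x ahead of the robot, y to its left, z up, the work surface at z = 0. Lengths are in m, angles in rad, forces in N, time in s.
With the tool pointing down it reaches from about 0.375 to 0.9 m from the base axis. Payload 3.1 kg.
Tool frame: the origin (TCP) lies at the centre of the arm's flange, where the gripper is bolted on; the fingertips stand 173 mm ahead of it and the grasp point (between the pads) lies 155 mm ahead of it (arm.tcp_to_tips is the distance from the TCP to the fingertips, in m); z points along the fingers, y is the line along which they close (so a half turn about z gives the same grasp; the last joint's range is limited). The gripper opens to 85 mm and grips with 20 to 120 N. Pads are 22 mm wide; open, the fingers measure 114 mm over their backs; the gripper's body (76 mm by 85 mm) begins 54 mm behind the grasp point. The pads swing forward as they close: fully open they stand 13 mm farther back than shut.
Start: joints at [0.93, 0.527, 1.433, -0, 1.181, -0.178], TCP at [0.278, 0.56, 0.405] pointing down, gripper open.
Joint ranges: [-3.08, 3.08], [-0.75, 2.2], [0.22, 2.44], [-1.43, 4.57], [0, 2.65], [-2.85, 2.85]. Speed limits (rad/s): [2.79, 2.79, 3.14, 3.14, 3.14, 3.14].

INTERFACE

Orientations are given as a 3x3 rotation matrix whose columns are the frame's x, y, z axes.
In Python, from bench import monitor, eyes, workorder, spotter, arm gives the robot as it stands.
- The arm moves only by the tool play_rows, never from a script. Its argument "series" is a list of rows, each a list of 2 entries, a list of its own where there are three numbers: the shift along the tool's x, y, z in a scale on which 1.0 is 1000 mm, then the turn, a rotation vector about the tool's x, y, z in a scale on which 1.0 is pi/2 rad. In form: [[[dx, dy, dz], [rx, ry, rz]], ...]. A call has 1 to 8 rows; each row is the pose to reach, as a shift and turn from the pose commanded when the call began, along the tool's axes at that moment; what a row does not reach only later rows make up. A row lasts 1/12 s, in which the tool goes at most 41.7 mm and 7.16 degrees, less where a joint would pass 70% of its speed; a pose out of reach is approached as far as the arm can. No shift or turn number may pass 1 either way. A call with a gripper value outside its range is refused whole. "claw" is the finger opening in m, from 0 to 0.0854, set as the call begins (left out, the last holds). The fingers move at their own pace and stop on an object; the grip force is fixed at half the most. Time passes only in rows, so rows that repeat a pose let the fingers close. It gives the time, the measured TCP pose, the force, the opening and the grip force at its end, in the units of the state.
- monitor.get_state(): the state, without advancing time (a new reading comes with each control period).
- eyes.capture(name): name is "side" or "top" or "wrist"; returns (picture, depth): 420x560x3 uint8, red, green, blue; 420x560 float32, m along the optical axis (not along the pixel's ray), 0 where there is no reading.
- eyes.camera_info(name): a dict with "fx", "fy", "cx", "cy" (pixels), "k1" (the pictures are not rectified: a ray, as slopes to the right and down, at radius r is drawn at 1 + k1 r^2 times it, then the intrinsics apply), "eye" and "rotation" of the camera in the world; the wrist camera has in their place "mount" (4x4, takes a point from camera to tool coordinates, whose origin is the TCP and whose axes are the flange's). Camera axes: x right, y up, looking along -z (the intrinsics and any distortion apply to the point x, -y, -z); pixel columns grow to the right and rows downward; lengths in m; the calibration is good to about 2 mm. A picture is of the moment at which its call begins: read the wrist's pose just before it. camera_info takes no time and is no camera call.
- workorder.finish_job(): hands the job in; it is judged then, once.
Trained networks look in the newest picture that a camera, given by its name, has taken for a name from the list of things; names that differ only in an ending like _2 or _b are one class to them, and where a whole thing is asked for, a point or a joint stands for the part that bears it (a point fixed in the world has none). Each returns a list of dicts, best first, with "confidence" (0 to 1); they miss things now and then, are a little off and sometimes report something else, mostly with a low value. They report only what shows in the picture. A call takes as long as a camera call.
- spotter.cut_out(camera, query): "pixels" (420x560 bool, what is visible of it) and "bbox" ([centre column, centre row, width, height] in pixels, round what is visible of it).
The state is a dict: "time_s": time; "joint_pos": joint angles; "joint_velocities": joint speeds; "tau": joint torques, N m; "ee_pos": TCP position; "orientation": TCP orientation; "ft_force": force on the tool from outside, world axes, zero at the start; "ft_torque": the same for the moment, N m; "opening": finger opening in m; "grip_force": force on a finger pad.
Only numpy, scipy, OpenCV 4.12 (cv2) and the standard library are available. Lean on these libraries where they do the work, as an engineer would, in place of code of your own. Each camera call takes 0.05 s, during which the arm holds its last target. There are 200 camera calls.

## Working session

There is one attempt and no reset: what is moved stays moved. The work goes in short steps, Python scripts to look and compute and a tool call to move; the robot and the scene stay as the last step left them, time stands still between calls to the robot, and variables do not carry over. Pictures are saved under pics/ and viewed, at most 17 in all, crops included, and the job is handed in when it is done.

Besides the shell and the picture viewer there is one more tool, called as a command line: name --argument value ..., lists and objects as JSON in quotes. play_rows: Moves the arm, as the interface text tells. Its arguments: {"type":"object","properties":{"series":{"type":"array","items":{"type":"array"}},"claw":{"type":"number"}},"required":["series"]}

```bash
ls; mkdir -p pics
cat > h.py <<'E'
import numpy as np,cv2
from bench import monitor,eyes,workorder,spotter,arm
def cam(name):
    ci=eyes.camera_info(name)
    if 'mount' in ci:
        s=monitor.get_state();T=np.eye(4);T[:3,:3]=s['orientation'];T[:3,3]=s['ee_pos'];M=T@np.array(ci['mount'])
    else:
        M=np.eye(4);M[:3,:3]=ci['rotation'];M[:3,3]=ci['eye']
    return ci,M
def snap(name):
    ci,M=cam(name);p,d=eyes.capture(name);return ci,M,p,d
def cloud(ci,M,d):
    """world xyz per pixel, nan where no depth"""
    v,u=np.mgrid[:d.shape[0],:d.shape[1]]
    K=np.array([[ci['fx'],0,ci['cx']],[0,ci['fy'],ci['cy']],[0,0,1.]])
    n=cv2.undistortPoints(np.stack([u,v],-1).reshape(-1,1,2).astype(float),K,np.array([ci['k1'],0,0,0.])).reshape(*d.shape,2)
    P=np.stack([n[...,0]*d,-n[...,1]*d,-d],-1)@M[:3,:3].T+M[:3,3]
    P[d<=0]=np.nan;return P
def save(n,p): cv2.imwrite('pics/'+n+'.png',p[...,::-1])
E
python3 - <<'E'
from h import *
s=monitor.get_state();print({k:np.round(v,3).tolist() for k,v in s.items()})
for c in('top','side','wrist'):
    ci,M,p,d=snap(c);save(c+'0',p);print(c,ci['fx'],np.round(M,3).tolist())
    if c=='wrist':continue
    P=cloud(ci,M,d)
    for q in('tin','glue','cactus','stapler','desk_tray','cork_mat','sheets','heart','tape_roll','memo_block'):
        for r in spotter.cut_out(c,q)[:2]:
            X=P[r['pixels']];X=X[~np.isnan(X[:,0])]
            if len(X): print(c,q,round(r['confidence'],2),np.round(r['bbox']),np.round(np.median(X,0),3),np.round(np.percentile(X,2,0),3),np.round(np.percentile(X,98,0),3))
print(monitor.get_state()['time_s'])
E
```

```text
pics
{'time_s': 0.0, 'joint_pos': [0.931, 0.528, 1.434, -0.0, 1.181, -0.178], 'joint_velocities': [-0.003, -0.002, 0.001, -0.0, -0.0, 0.0], 'tau': [-0.0, -44.237, -17.802, -0.0, 0.008, -0.0], 'ee_pos': [0.278, 0.559, 0.404], 'orientation': [[-0.895, 0.446, -0.001], [0.446, 0.895, -0.002], [0.0, -0.002, -1.0]], 'ft_force': [-0.556, 0.268, -1.033], 'ft_torque': [-0.007, -0.021, 0.0], 'grip_force': 0.0, 'opening': 0.085}
top 415.9396375233443 [[-0.02, 0.986, -0.164, 0.404], [-1.0, -0.022, -0.01, -0.011], [-0.013, 0.164, 0.986, 0.966], [0.0, 0.0, 0.0, 1.0]]
top tin 0.97 [255. 208.  26.  31.] [0.567 0.046 0.115] [0.544 0.02  0.02 ] [0.6   0.075 0.118]
top glue 0.77 [296. 208.  23.  26.] [ 0.563 -0.034  0.104] [ 0.549 -0.054  0.033] [ 0.587 -0.015  0.13 ]
top cactus 0.78 [329. 209.  29.  33.] [ 0.566 -0.111  0.084] [ 0.541 -0.142  0.019] [ 0.596 -0.086  0.121]
top stapler 0.75 [285. 186.  58.  16.] [ 0.626 -0.019  0.049] [ 0.614 -0.08   0.005] [0.657 0.043 0.054]
top desk_tray 0.79 [291. 195.  99.  80.] [ 0.621 -0.049  0.006] [ 0.518 -0.153  0.002] [0.696 0.082 0.02 ]
top cork_mat 0.57 [41
[... 1551 characters left out ...]
-0.001] [0.561 0.368 0.01 ]
side sheets 0.15 [414. 272.  25.  23.] [ 0.719 -0.211  0.012] [ 0.697 -0.232 -0.   ] [ 0.741 -0.188  0.016]
side heart 0.6 [200. 261.  20.  17.] [0.388 0.013 0.015] [ 0.368  0.004 -0.001] [0.409 0.043 0.019]
side tape_roll 0.96 [414. 270.  22.  25.] [ 0.719 -0.212  0.012] [ 0.697 -0.232 -0.001] [ 0.741 -0.188  0.016]
side tape_roll 0.68 [300. 158.  38.  32.] [0.733 0.205 0.033] [ 0.697  0.18  -0.001] [0.778 0.265 0.037]
side memo_block 0.62 [300. 158.  33.  30.] [0.733 0.205 0.033] [0.697 0.181 0.002] [0.776 0.264 0.037]
wrist 349.41145286344465 [[0.445, -0.858, -0.257, 0.214], [0.896, 0.427, 0.127, 0.592], [0.001, -0.287, 0.958, 0.374], [0.0, 0.0, 0.0, 1.0]]
1.15
```

View pictures.

View pics/top0.png

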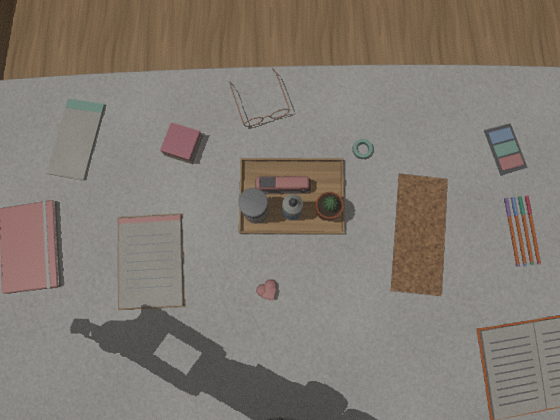

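View pics/side0.png

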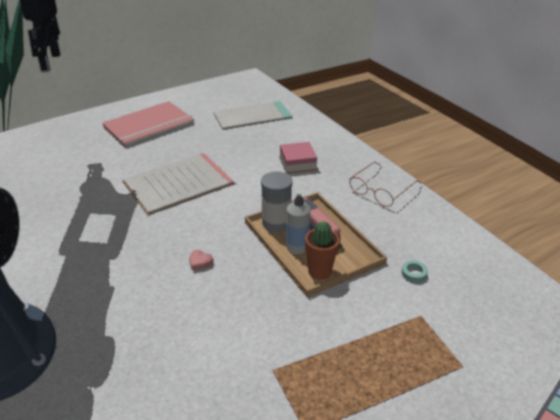

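View pics/wrist0.png

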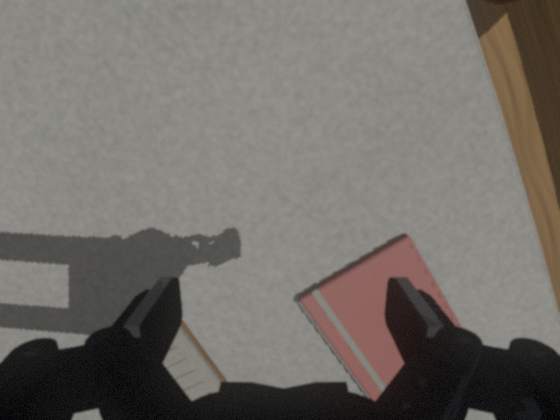

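```bash
cat >> h.py <<'E'
from scipy.spatial.transform import Rotation as Ro
def plan(p,yaw=0.):
    """shift/turn in tool axes to reach TCP p with tool y at world angle yaw, pointing down"""
    s=monitor.get_state();R=np.array(s['orientation'])
    y=np.array([np.cos(yaw),np.sin(yaw),0]);z=np.array([0,0,-1.]);T=np.c_[np.cross(y,z),y,z]
    print('t',s['time_s'],'shift',np.round(R.T@(np.array(p)-s['ee_pos']),4),'turn',np.round(Ro.from_matrix(R.T@T).as_rotvec(),4))
E
python3 -c "
from h import *
print(np.round(eyes.camera_info('wrist')['mount'],3).tolist())"
```

```text
[[0.001, 0.958, 0.287, 0.072], [1.0, -0.0, -0.001, 0.0], [-0.001, 0.287, -0.958, 0.031], [0.0, 0.0, 0.0, 1.0]]
```

The rows are not in the units I measure in: turns go in shares of pi/2 rad. I convert before sending: 0.96 rad / 1.5708 = 0.6112.

play_rows --series '[[[-0.03,-0.024,0],[0,0,0.0764]],[[-0.06,-0.048,0],[0,0,0.1528]],[[-0.09,-0.072,0],[0,0,0.2292]],[[-0.12,-0.097,0],[0,0,0.3056]],[[-0.15,-0.121,0],[0,0,0.382]],[[-0.18,-0.145,0],[0,0,0.4584]],[[-0.21,-0.169,0],[0,0,0.5348]],[[-0.24,-0.194,0],[0,0,0.6112]]]'

```text
time_s: 1.82
ee_pos: [0.4074, 0.2773, 0.405]
orientation: [[-0.143, 0.99, 0.001], [0.99, 0.143, 0.0], [0.0, 0.001, -1.0]]
ft_force: [0.6, 0.4, 0.1]
opening: 0.0854
grip_force: 0.0
```

```bash
python3 -c "
from h import *
plan([0.52,-0.03,0.40])"
```

```text
t 1.8167 shift [-0.3203  0.0675  0.005 ] turn [ 0.0009 -0.0003  0.1435]
```

Scaled: 0.1435 rad / 1.5708 = 0.0914.

play_rows --series '[[[-0.04,0.008,0],[0,0,0.0115]],[[-0.08,0.017,0],[0,0,0.0229]],[[-0.12,0.025,0],[0,0,0.0344]],[[-0.16,0.034,0],[0,0,0.0458]],[[-0.2,0.042,0],[0,0,0.0573]],[[-0.24,0.05,0.001],[0,0,0.0688]],[[-0.28,0.059,0.002],[0,0,0.0802]],[[-0.32,0.067,0.003],[0,0,0.0914]]]'

```text
time_s: 2.48
ee_pos: [0.5211, -0.0297, 0.402]
orientation: [[-0.004, 1.0, 0.001], [1.0, 0.004, -0.0], [-0.0, 0.001, -1.0]]
ft_force: [0.2, -0.2, 0.3]
opening: 0.0855
grip_force: 0.0
```

```bash
cat >> h.py <<'E'
from scipy.optimize import least_squares
def look(c,q,n=0):
    r=spotter.cut_out(c,q);return r[n] if len(r)>n else None
def circ(X,r):
    f=lambda a:np.hypot(X[:,0]-a[0],X[:,1]-a[1])-r
    return least_squares(f,X[:,:2].mean(0)+[.01,0],loss='soft_l1',f_scale=.002).x
def rect(X):
    c,s,a=cv2.minAreaRect((X[:,:2]*1000).astype(np.float32));return np.round(c,1),np.round(s,1),round(a,1)
E
cat > m.py <<'E'
from h import *
import sys
for c in sys.argv[2].split(','):
    ci,M,p,d=snap(c);save(c+sys.argv[1],p);P=cloud(ci,M,d)
    for q,r,z0,z1 in(('tin',30,.015,.095),('glue',22,.015,.09),('cactus',30,.064,.085)):
        o=look(c,q)
        if o is None: print('no',q);continue
        k=cv2.erode(o['pixels'].astype(np.uint8),np.ones((3,3)))>0
        X=P[k];X=X[~np.isnan(X[:,0])];W=X[(X[:,2]>z0)&(X[:,2]<z1)]
        top=X[X[:,2]>np.percentile(X[:,2],98)-.006]
        print(c,q,round(o['confidence'],2),'wall',len(W),circ(W,r/1000).round(4) if len(W)>9 else '','top',rect(top),top[:,2].mean().round(4))
    for q in('stapler','desk_tray','sheets','cork_mat'):
        o=look(c,q)
        if o is None: print('no',q);continue
        X=P[o['pixels']];X=X[~np.isnan(X[:,0])]
        if q=='stapler':X=X[(X[:,2]>.042)&(X[:,2]<.062)]
        print(c,q,round(o['confidence'],2),rect(X),np.median(X[:,2]).round(4))
E
python3 m.py 1 wrist,top,side;  python3 -c "
from h import *
plan([0.52,-0.03,0.40])"
```

```text
no tin
wrist glue 0.74 wall 625 [ 0.5745 -0.0351] top (array([573.4, -33.5]), array([12.1, 11.2]), 24.7) 0.1283
wrist cactus 0.97 wall 1847 [ 0.574  -0.1192] top (array([ 571.2, -113.1]), array([23.2, 19.5]), 38.7) 0.1184
wrist stapler 0.88 (array([634.6, -14.2]), array([122.3,  30.9]), 89.0) 0.0501
wrist desk_tray 0.85 (array([615.9, -39. ]), array([258.8, 190.4]), 88.6) 0.0054
no sheets
wrist cork_mat 0.61 (array([ 519. , -302.7]), array([ 60. , 276.4]), 82.9) 0.0026
top tin 0.65 wall 74 [0.5742 0.0488] top (array([554.4,  40.2]), array([29.6, 24. ]), 81.1) 0.1151
no glue
no cactus
top stapler 0.28 (array([0., 0.]), array([0., 0.]), 0.0) nan
top desk_tray 0.55 (array([537.6, -36.5]), array([236.6,  40.6]), 88.3) 0.0057
top sheets 0.89 (array([461.3, 299.9]), array([217.8, 161.1]), 2.2) 0.0082
top cork_mat 0.73 (array([ 513.6, -336. ]), array([123.6, 283.1]), 82.3) 0.0034
side tin 0.92 wall 801 [0.5745 0.0487] top (array([572.1,  43.6]), array([57. , 56.6]), 20.2) 0.1131
side glue 0.83 wall 587 [ 0.5714 -0.0349] top (array([569.1, -39.9]), array([ 9.1, 14.1]), 81.5) 0.1212
side cactus 0.59 wall 538 [ 0.5713 -0.1138] top (array([ 565.8, -120.8]), array([13.5, 23.3]), 40.6) 0.1148
side stapler 0.7 (array([630.6, -15.6]), array([121.1,  30. ]), 89.9) 0.048
side desk_tray 0.86 (array([614.7, -27.1]), array([265. , 196.2]), 88.4) 0.0046
side sheets 0.72 (array([462.6, 301.8]), array([221.1, 172.2]), 2.2) 0.0064
side cork_mat 0.73 (array([ 514.8, -334.6]), array([124.1, 282.4]), 82.7) 0.0018
t 3.6833 shift [-0.0023 -0.0006  0.0017] turn [-0.      0.      0.0053]
  return _methods._mean(a, axis=axis, dtype=dtype,
  ret = ret.dtype.type(ret / rcount)
```

View pics/wrist1.png

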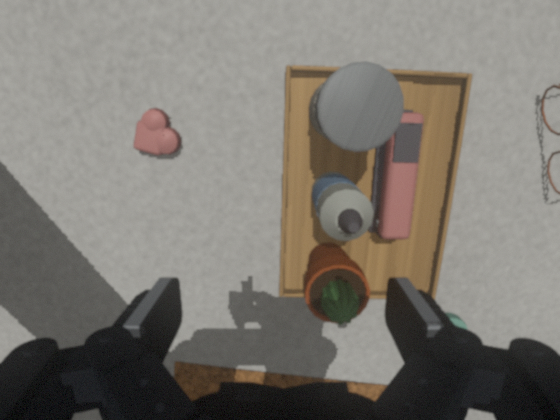

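play_rows --claw 0.08 --series '[[[-0.03,0.018,0.03],[0,0,0]],[[-0.06,0.036,0.06],[0,0,0]],[[-0.085,0.052,0.085],[0,0,0]],[[-0.085,0.052,0.11],[0,0,0]],[[-0.085,0.052,0.135],[0,0,0]],[[-0.085,0.052,0.155],[0,0,0]],[[-0.085,0.052,0.171],[0,0,0]],[[-0.085,0.052,0.171],[0,0,0]]]'

```text
time_s: 4.35
ee_pos: [0.5719, -0.1122, 0.2272]
orientation: [[-0.005, 1.0, -0.007], [1.0, 0.005, 0.003], [0.003, -0.007, -1.0]]
ft_force: [0.3, -0.1, -0.1]
opening: 0.08
grip_force: 0.0
```

```bash
python3 m.py 2 wrist,side
```

```text
no tin
wrist glue 0.56 wall 0  top (array([573.4, -35.2]), array([12.5, 12.5]), 56.7) 0.1285
wrist cactus 0.79 wall 10362 [ 0.5726 -0.1217] top (array([ 572.7, -106.9]), array([26. , 13.2]), 2.6) 0.1149
wrist stapler 0.68 (array([633.1, -34.8]), array([81. , 29.4]), 89.4) 0.0497
wrist desk_tray 0.87 (array([614.1, -73.3]), array([189.1, 197.2]), 88.5) 0.0053
no sheets
no cork_mat
side tin 0.69 wall 427 [ 0.5637 -0.1232] top (array([606.5, -37.3]), array([243.6, 179.6]), 88.5) 0.0155
side glue 0.8 wall 66 [ 0.5715 -0.0349] top (array([568.9, -39.1]), array([4.8, 9.2]), 45.2) 0.1246
side cactus 0.75 wall 506 [ 0.5705 -0.1132] top (array([ 567.7, -121.1]), array([15.1, 20.4]), 64.4) 0.1154
side stapler 0.56 (array([634. , -43.6]), array([24.1, 63.4]), 9.0) 0.0482
side desk_tray 0.79 (array([616.2, -37.1]), array([244.4, 199. ]), 88.5) 0.0047
side sheets 0.74 (array([462.5, 304.5]), array([223.6, 174.8]), 2.7) 0.0065
side cork_mat 0.72 (array([ 514.5, -334. ]), array([125., 283.]), 82.0) 0.0018
```

View pics/side2.png

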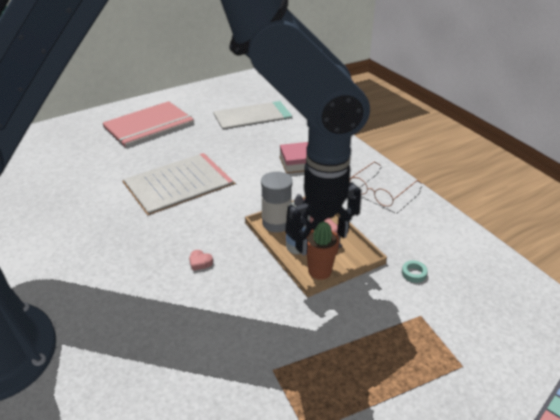

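play_rows --claw 0.0 --series '[[[0,0,0],[0,0,0]],[[0,0,0],[0,0,0]],[[0,0,0],[0,0,0]],[[0,0,0],[0,0,0]],[[0,0,0],[0,0,0]],[[0,0,0],[0,0,0]],[[0,0,0],[0,0,0]],[[0,0,0],[0,0,0]]]'

```text
time_s: 5.82
ee_pos: [0.5729, -0.1123, 0.2311]
orientation: [[-0.006, 1.0, -0.001], [1.0, 0.006, 0.0], [0.0, -0.001, -1.0]]
ft_force: [-2.0, 0.6, 4.9]
opening: 0.0583
grip_force: 63.8
```

```bash
python3 -c "
from h import *
s=monitor.get_state();print(np.round(s['ee_pos'],4),s['ft_force'],s['ft_torque'],s['joint_velocities'])
plan([0.42,-0.323,0.385])"
```

```text
[ 0.5729 -0.1123  0.2311] [-1.96341152  0.62975134  4.86774565] [ 0.00990201  0.3074301  -0.02095827] [-6.14126639e-04  6.42418428e-04 -6.89920925e-04  1.36272754e-03
 -4.35933797e-04  7.45013017e-05]
t 5.8167 shift [-0.2099 -0.1541 -0.1539] turn [-0.0006 -0.0001  0.0055]
```

play_rows --series '[[[0,0,-0.01],[0,0,0]],[[0,0,-0.025],[0,0,0]],[[0,0,-0.04],[0,0,0]],[[-0.01,-0.008,-0.055],[0,0,0]],[[-0.04,-0.03,-0.065],[0,0,0]],[[-0.07,-0.052,-0.07],[0,0,0]],[[-0.1,-0.074,-0.07],[0,0,0]],[[-0.125,-0.092,-0.07],[0,0,0]]]'

```text
time_s: 6.48
ee_pos: [0.4806, -0.2392, 0.3013]
orientation: [[-0.006, 1.0, 0.001], [1.0, 0.006, -0.001], [-0.001, 0.001, -1.0]]
ft_force: [0.3, 0.1, -2.6]
opening: 0.058
grip_force: 64.9
```

play_rows --series '[[[-0.02,-0.015,0],[0,0,0]],[[-0.045,-0.033,0],[0,0,0]],[[-0.065,-0.047,0],[0,0,0]],[[-0.08,-0.058,0.005],[0,0,0]],[[-0.085,-0.061,0.02],[0,0,0]],[[-0.085,-0.061,0.04],[0,0,0]],[[-0.085,-0.061,0.06],[0,0,0]],[[-0.085,-0.061,0.06],[0,0,0]]]'

```text
time_s: 7.15
ee_pos: [0.4202, -0.3226, 0.2378]
orientation: [[-0.005, 1.0, -0.004], [1.0, 0.005, 0.005], [0.005, -0.004, -1.0]]
ft_force: [0.0, 0.7, -0.7]
opening: 0.0582
grip_force: 65.1
```

```bash
python3 -c "
from h import *
ci,M,p,d=snap('side');save('side3',p);snap('top')
plan([0.42,-0.323,0.2295]);print(monitor.get_state()['opening'])"
```

```text
t 7.25 shift [ 0.     -0.0011  0.0109] turn [-0.0011 -0.0014  0.0054]
0.05835370028935198
```

View pics/side3.png

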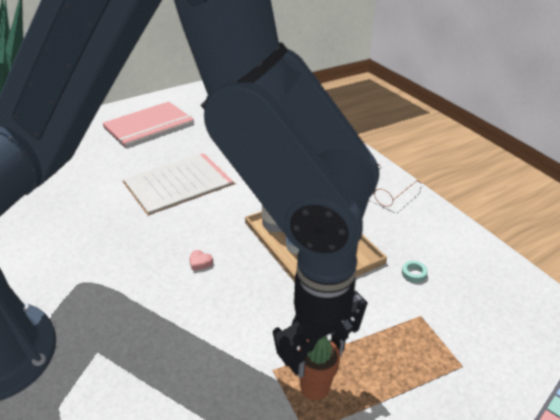

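play_rows --series '[[[0,-0.001,0.005],[0,0,0]],[[0,-0.001,0.009],[0,0,0]],[[0,-0.001,0.011],[0,0,0]],[[0,-0.001,0.011],[0,0,0]],[[0,-0.001,0.011],[0,0,0]],[[0,-0.001,0.011],[0,0,0]]]'

```text
time_s: 7.75
ee_pos: [0.4204, -0.3232, 0.23]
orientation: [[-0.006, 1.0, 0.0], [1.0, 0.006, -0.0], [-0.0, 0.0, -1.0]]
ft_force: [0.5, 0.9, -1.7]
opening: 0.0581
grip_force: 65.2
```

play_rows --claw 0.075 --series '[[[0,0,0],[0,0,0]],[[0,0,0],[0,0,0]],[[0,0,0],[0,0,0]],[[0,0,0],[0,0,0]],[[0,0,0],[0,0,0]],[[0,0,0],[0,0,0]]]'

```text
time_s: 8.25
ee_pos: [0.4203, -0.3232, 0.2298]
orientation: [[-0.006, 1.0, 0.0], [1.0, 0.006, -0.0], [-0.0, 0.0, -1.0]]
ft_force: [-0.3, -0.2, 0.6]
opening: 0.0752
grip_force: 0.0
```

play_rows --series '[[[0,0,-0.02],[0,0,0]],[[0,0,-0.045],[0,0,0]],[[0,0,-0.08],[0,0,0]],[[0,0,-0.115],[0,0,0]],[[0.02,0.01,-0.13],[0,0,0]],[[0.055,0.03,-0.13],[0,0,0]],[[0.09,0.05,-0.13],[0,0,0]],[[0.12,0.07,-0.13],[0,0,0]]]'

```text
time_s: 8.92
ee_pos: [0.4897, -0.2011, 0.3604]
orientation: [[-0.004, 1.0, 0.001], [1.0, 0.004, 0.0], [0.0, 0.001, -1.0]]
ft_force: [0.9, -0.3, -0.4]
opening: 0.0748
grip_force: 0.0
```

```bash
python3 -c "
from h import *
plan([0.573,-0.035,0.240])
ci,M,p,d=snap('wrist');save('wrist4',p);P=cloud(ci,M,d)
o=look('wrist','cactus')
if o:
  X=P[o['pixels']];print(o['confidence'],np.nanmedian(X,0),circ(X[(X[:,2]>.06)&(X[:,2]<.081)],.03))"
```

```text
t 8.9167 shift [0.1657 0.084  0.1205] turn [ 0.0005 -0.0001  0.0042]
0.61 [ 0.4310006  -0.31221204  0.07985801] [ 0.45695075 -0.29827088]
```

Scaled: 0.004 rad / 1.5708 = 0.0025.

play_rows --series '[[[0.04,0.02,0],[0,0,0]],[[0.08,0.04,0],[0,0,0]],[[0.12,0.062,0],[0,0,0]],[[0.15,0.077,0],[0,0,0]],[[0.166,0.084,0],[0,0,0.0025]],[[0.166,0.084,0.02],[0,0,0.0025]],[[0.166,0.084,0.045],[0,0,0.0025]],[[0.166,0.084,0.07],[0,0,0.0025]]]'

```text
time_s: 9.68
ee_pos: [0.573, -0.0361, 0.2895]
orientation: [[-0.003, 1.0, 0.002], [1.0, 0.003, -0.001], [-0.001, 0.002, -1.0]]
ft_force: [-0.8, 0.0, -1.0]
opening: 0.0751
grip_force: 0.0
```

play_rows --series '[[[0,0,0.02],[0,0,0]],[[0,0,0.035],[0,0,0]],[[0,0,0.047],[0,0,0]],[[0,0,0.053],[0,0,0]],[[0,0,0.053],[0,0,0]],[[0,0,0.053],[0,0,0]],[[0,0,0.053],[0,0,0]]]'

```text
time_s: 10.27
ee_pos: [0.5731, -0.0366, 0.2376]
orientation: [[-0.001, 1.0, 0.002], [1.0, 0.001, -0.001], [-0.001, 0.002, -1.0]]
ft_force: [-0.5, -0.6, -0.5]
opening: 0.0752
grip_force: 0.0
```

```bash
python3 -c "
from h import *
plan([0.573,-0.035,0.237])
ci,M,p,d=snap('wrist');save('wrist5',p);P=cloud(ci,M,d)"
```

```text
t 10.2667 shift [ 0.0016 -0.0001  0.0006] turn [0.0018 0.0005 0.0014]
```

View pics/wrist5.png

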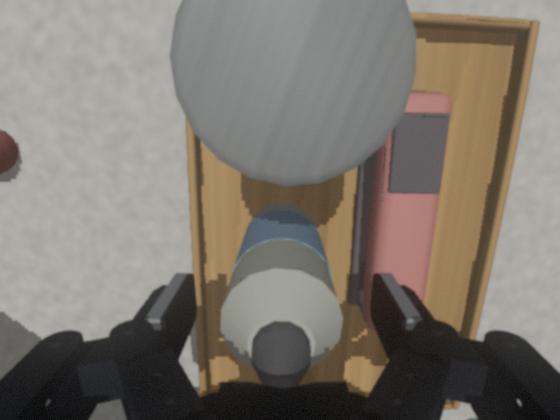

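play_rows --claw 0.0 --series '[[[0,0,0],[0,0,0]],[[0,0,0],[0,0,0]],[[0,0,0],[0,0,0]],[[0,0,0],[0,0,0]],[[0,0,0],[0,0,0]],[[0,0,0],[0,0,0]],[[0,0,0],[0,0,0]],[[0,0,0],[0,0,0]]]'

```text
time_s: 10.98
ee_pos: [0.5728, -0.0363, 0.2377]
orientation: [[-0.002, 1.0, 0.001], [1.0, 0.002, -0.0], [-0.0, 0.001, -1.0]]
ft_force: [-0.6, -0.0, 5.8]
opening: 0.0427
grip_force: 60.7
```

play_rows --series '[[[0,0,-0.01],[0,0,0]],[[0,0,-0.03],[0,0,0]],[[0,0,-0.055],[0,0,0]],[[-0.01,-0.002,-0.07],[0,0,0]],[[-0.04,-0.008,-0.08],[0,0,0]],[[-0.075,-0.015,-0.08],[0,0,0]],[[-0.11,-0.022,-0.08],[0,0,0]],[[-0.145,-0.029,-0.08],[0,0,0]]]'

```text
time_s: 11.65
ee_pos: [0.5434, -0.1823, 0.3174]
orientation: [[-0.003, 1.0, 0.001], [1.0, 0.003, -0.0], [-0.0, 0.001, -1.0]]
ft_force: [0.2, -0.8, -2.3]
opening: 0.0427
grip_force: 61.1
```

```bash
python3 -c "
from h import *
plan([0.514,-0.335,0.2365]); print(monitor.get_state()['ee_pos'])"
```

```text
t 11.65 shift [-0.1526 -0.0298  0.081 ] turn [0.0005 0.0003 0.0027]
[ 0.5433841  -0.18225926  0.31744491]
```

Scaled: 0.003 rad / 1.5708 = 0.0019.

play_rows --series '[[[-0.035,-0.007,0],[0,0,0]],[[-0.07,-0.014,0],[0,0,0]],[[-0.105,-0.021,0],[0,0,0]],[[-0.135,-0.027,0],[0,0,0]],[[-0.152,-0.03,0.005],[0,0,0.0019]],[[-0.152,-0.03,0.025],[0,0,0.0019]],[[-0.152,-0.03,0.05],[0,0,0.0019]],[[-0.152,-0.03,0.065],[0,0,0.0019]]]'

```text
time_s: 12.32
ee_pos: [0.5133, -0.3329, 0.2496]
orientation: [[0.003, 1.0, -0.002], [1.0, -0.003, 0.003], [0.003, -0.002, -1.0]]
ft_force: [-0.6, 1.7, -1.4]
opening: 0.0426
grip_force: 61.1
```

play_rows --series '[[[0,0,0.006],[0,0,0]],[[0,0,0.011],[0,0,0]],[[0,0,0.0155],[0,0,0]],[[0,0,0.0155],[0,0,0]],[[0,0,0.0155],[0,0,0]],[[0,0,0.0155],[0,0,0]]]'

```text
time_s: 12.82
ee_pos: [0.5145, -0.3334, 0.2371]
orientation: [[0.001, 1.0, 0.001], [1.0, -0.001, -0.001], [-0.001, 0.001, -1.0]]
ft_force: [0.9, 0.2, -1.6]
opening: 0.0426
grip_force: 61.2
```

play_rows --claw 0.06 --series '[[[0,0,0],[0,0,0]],[[0,0,0],[0,0,0]],[[0,0,0],[0,0,0]],[[0,0,0],[0,0,0]],[[0,0,0],[0,0,0]],[[0,0,0],[0,0,0]]]'

```text
time_s: 13.32
ee_pos: [0.5141, -0.3334, 0.2364]
orientation: [[0.002, 1.0, 0.0], [1.0, -0.002, -0.0], [-0.0, 0.0, -1.0]]
ft_force: [0.4, -0.9, -0.2]
opening: 0.0597
grip_force: 0.0
```

play_rows --series '[[[0,0,-0.02],[0,0,0]],[[0,0,-0.045],[0,0,0]],[[0,0,-0.08],[0,0,0]],[[0,0,-0.115],[0,0,0]],[[0.02,0.003,-0.13],[0,0,0]],[[0.06,0.01,-0.13],[0,0,0]],[[0.1,0.016,-0.13],[0,0,0]],[[0.14,0.022,-0.13],[0,0,0]]]'

```text
time_s: 13.98
ee_pos: [0.5362, -0.1924, 0.3669]
orientation: [[0.003, 1.0, 0.001], [1.0, -0.003, -0.001], [-0.001, 0.001, -1.0]]
ft_force: [1.2, 0.8, 0.8]
opening: 0.0598
grip_force: 0.0
```

```bash
python3 m.py 6 wrist,side; python3 -c "
from h import *
plan([0.574,0.047,0.240]); print(monitor.get_state()['ee_pos'])"
```

```text
no tin
wrist glue 0.64 wall 1981 [ 0.516  -0.3324] top (array([ 517.4, -321.8]), array([16.3, 34.9]), 81.0) 0.1048
wrist cactus 0.65 wall 0  top (array([ 424.7, -328. ]), array([ 6.4, 10.2]), 62.8) 0.1175
wrist stapler 0.67 (array([633.2, -56. ]), array([39.4, 30.1]), 87.7) 0.0496
wrist desk_tray 0.97 (array([614.3, -90.7]), array([138.3, 188.2]), 89.0) 0.0053
wrist sheets 0.5 (array([ 517. , -321.7]), array([26.3, 42.9]), 81.3) 0.077
wrist cork_mat 0.72 (array([ 521.4, -287.9]), array([221.6, 284.4]), 81.3) 0.0029
side tin 0.7 wall 917 [0.5746 0.0486] top (array([571.4,  44.6]), array([55.4, 56.6]), 81.2) 0.113
side glue 0.89 wall 824 [ 0.5134 -0.332 ] top (array([ 510. , -335.5]), array([ 7.6, 15.6]), 39.4) 0.1208
side cactus 0.7 wall 902 [ 0.42   -0.3235] top (array([ 414.7, -329. ]), array([17. , 22.1]), 59.3) 0.115
side stapler 0.67 (array([629.8, -17. ]), array([119.4,  28. ]), 89.3) 0.0474
side desk_tray 0.84 (array([615.4, -36.3]), array([246.7, 197.1]), 88.6) 0.0041
side sheets 0.64 (array([ 533.4, -312.7]), array([104.7,  48.9]), 42.0) 0.0743
side cork_mat 0.59 (array([ 514.5, -334.6]), array([124.1, 282.2]), 82.5) 0.0018
t 14.7833 shift [0.2408 0.0373 0.1262] turn [-0.0001 -0.0001 -0.002 ]
[ 0.53624362 -0.19375847  0.36614874]
```

View pics/side6.png

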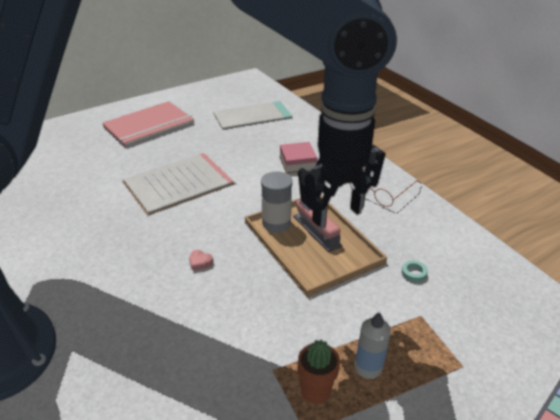

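Scaled: -0.002 rad / 1.5708 = -0.0013.

play_rows --claw 0.08 --series '[[[0.04,0.006,0],[0,0,0]],[[0.08,0.012,0],[0,0,0]],[[0.12,0.019,0],[0,0,0]],[[0.16,0.025,0],[0,0,0]],[[0.2,0.032,0],[0,0,0]],[[0.23,0.037,0],[0,0,0]],[[0.241,0.038,0.01],[0,0,-0.0013]],[[0.241,0.038,0.04],[0,0,-0.0013]]]'

```text
time_s: 15.45
ee_pos: [0.5765, 0.0503, 0.3295]
orientation: [[-0.005, 1.0, 0.011], [1.0, 0.005, -0.001], [-0.001, 0.011, -1.0]]
ft_force: [0.9, 0.0, -1.0]
opening: 0.0796
grip_force: 0.0
```

play_rows --series '[[[0,0,0.025],[0,0,0]],[[0,0,0.05],[0,0,0]],[[0,0,0.07],[0,0,0]],[[0,0,0.082],[0,0,0]],[[0,0,0.087],[0,0,0]],[[0,0,0.087],[0,0,0]],[[0,0,0.087],[0,0,0]]]'

```text
time_s: 16.03
ee_pos: [0.5751, 0.0471, 0.2396]
orientation: [[-0.0, 1.0, 0.001], [1.0, 0.0, -0.0], [-0.0, 0.001, -1.0]]
ft_force: [-0.1, 0.9, 0.3]
opening: 0.0801
grip_force: 0.0
```

```bash
python3 -c "
from h import *
plan([0.574,0.048,0.239])
ci,M,p,d=snap('wrist');save('wrist7',p)"
```

```text
t 16.0333 shift [ 0.0009 -0.0011  0.0006] turn [0.0009 0.0002 0.0001]
```

View pics/wrist7.png

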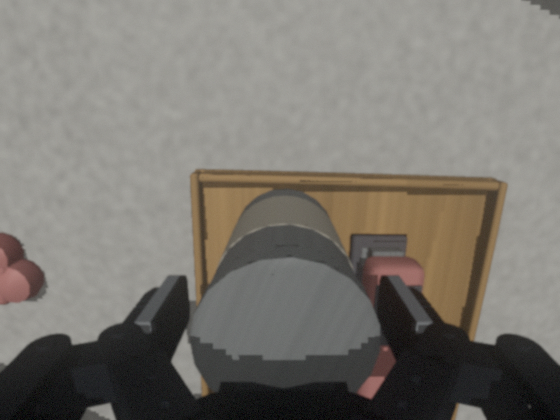

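play_rows --claw 0.0 --series '[[[0,0,0],[0,0,0]],[[0,0,0],[0,0,0]],[[0,0,0],[0,0,0]],[[0,0,0],[0,0,0]],[[0,0,0],[0,0,0]],[[0,0,0],[0,0,0]],[[0,0,0],[0,0,0]],[[0,0,0],[0,0,0]]]'

```text
time_s: 16.75
ee_pos: [0.5752, 0.0474, 0.2411]
orientation: [[-0.001, 1.0, 0.003], [1.0, 0.001, -0.0], [-0.0, 0.003, -1.0]]
ft_force: [-0.7, -0.1, 6.0]
opening: 0.0596
grip_force: 63.2
```

play_rows --series '[[[0,0,-0.01],[0,0,0]],[[0,0,-0.03],[0,0,0]],[[0,0,-0.055],[0,0,0]],[[-0.01,0.001,-0.07],[0,0,0]],[[-0.04,0.004,-0.08],[0,0,0]],[[-0.075,0.007,-0.08],[0,0,0]],[[-0.11,0.01,-0.08],[0,0,0]],[[-0.145,0.013,-0.08],[0,0,0]]]'

```text
time_s: 17.42
ee_pos: [0.5875, -0.0985, 0.3205]
orientation: [[-0.002, 1.0, 0.001], [1.0, 0.002, -0.0], [-0.0, 0.001, -1.0]]
ft_force: [0.2, -0.1, -1.8]
opening: 0.06
grip_force: 65.1
```

play_rows --series '[[[-0.035,0.003,0],[0,0,0]],[[-0.07,0.006,0],[0,0,0]],[[-0.105,0.01,0],[0,0,0]],[[-0.14,0.013,0],[0,0,0]],[[-0.175,0.016,0],[0,0,0]],[[-0.21,0.018,0],[0,0,0]],[[-0.235,0.02,0],[0,0,0]],[[-0.249,0.02,0.005],[0,0,0]]]'

```text
time_s: 18.08
ee_pos: [0.6079, -0.3503, 0.3159]
orientation: [[0.002, 1.0, 0.003], [1.0, -0.002, -0.004], [-0.004, 0.003, -1.0]]
ft_force: [1.9, -0.8, -1.1]
opening: 0.0598
grip_force: 65.1
```

```bash
python3 -c "
from h import *
snap('top');plan([0.608,-0.347,0.2378]); print(monitor.get_state()['ee_pos'])"
```

```text
t 18.1333 shift [0.0046 0.0006 0.0761] turn [ 0.0015  0.0035 -0.0031]
[ 0.60726797 -0.35131843  0.3139063 ]
```

play_rows --series '[[[0,0,0.02],[0,0,0]],[[0,0,0.045],[0,0,0]],[[0,0,0.06],[0,0,0]],[[0,0,0.068],[0,0,0]],[[0,0,0.074],[0,0,0]],[[0,0,0.076],[0,0,0]],[[0,0,0.076],[0,0,0]],[[0,0,0.076],[0,0,0]]]'

```text
time_s: 18.8
ee_pos: [0.6084, -0.346, 0.2393]
orientation: [[-0.001, 1.0, 0.002], [1.0, 0.001, -0.001], [-0.001, 0.002, -1.0]]
ft_force: [-0.1, -1.1, -2.3]
opening: 0.0597
grip_force: 65.2
```

play_rows --claw 0.08 --series '[[[0,0,0],[0,0,0]],[[0,0,0],[0,0,0]],[[0,0,0],[0,0,0]],[[0,0,0],[0,0,0]],[[0,0,0],[0,0,0]],[[0,0,0],[0,0,0]]]'

```text
time_s: 19.3
ee_pos: [0.6079, -0.3465, 0.2383]
orientation: [[-0.0, 1.0, 0.0], [1.0, 0.0, -0.0], [-0.0, 0.0, -1.0]]
ft_force: [-0.5, -0.3, -0.1]
opening: 0.0797
grip_force: 0.0
```

play_rows --series '[[[0,0,-0.02],[0,0,0]],[[0,0,-0.045],[0,0,0]],[[0,0,-0.08],[0,0,0]],[[0,0,-0.115],[0,0,0]],[[0.03,0.003,-0.13],[0,0,0]],[[0.07,0.006,-0.14],[0,0,0]],[[0.11,0.009,-0.15],[0,0,0]],[[0.15,0.012,-0.15],[0,0,0]]]'

```text
time_s: 19.97
ee_pos: [0.6201, -0.1957, 0.391]
orientation: [[0.001, 1.0, 0.005], [1.0, -0.001, -0.002], [-0.002, 0.005, -1.0]]
ft_force: [0.7, 1.0, 0.4]
opening: 0.08
grip_force: 0.0
```

```bash
python3 m.py 8 side,top; python3 -c "
from h import *
plan([0.632,-0.016,0.3]); print(monitor.get_state()['ee_pos'])"
```

```text
side tin 0.55 wall 1244 [ 0.6078 -0.3447] top (array([ 605.1, -346.7]), array([57.3, 55.6]), 22.5) 0.1117
side glue 0.71 wall 842 [ 0.5135 -0.332 ] top (array([ 510. , -335.2]), array([10.2, 15.8]), 29.6) 0.1211
side cactus 0.87 wall 909 [ 0.4203 -0.3237] top (array([ 414.7, -329.7]), array([17.6, 20.5]), 55.7) 0.1149
side stapler 0.66 (array([630.1, -16.2]), array([123. ,  30.6]), 89.5) 0.0479
side desk_tray 0.61 (array([615.9, -25.6]), array([268. , 197.1]), 88.5) 0.0041
side sheets 0.86 (array([461.4, 299.3]), array([218.8, 170.6]), 1.4) 0.0065
side cork_mat 0.81 (array([ 515. , -333.6]), array([125.2, 284. ]), 82.5) 0.0018
no tin
no glue
no cactus
top stapler 0.69 (array([631.5, -14.9]), array([120.6,  31.1]), 89.4) 0.05
top desk_tray 0.91 (array([577.8, -34. ]), array([249.4, 263.7]), 86.9) 0.0055
top sheets 0.22 (array([575. , -34.4]), array([250.5, 264.8]), 87.9) 0.0055
no cork_mat
t 20.7667 shift [0.1808 0.0123 0.0881] turn [-0.0002 -0.0001 -0.    ]
[ 0.61973502 -0.19680995  0.3880862 ]
```

View pics/side8.png

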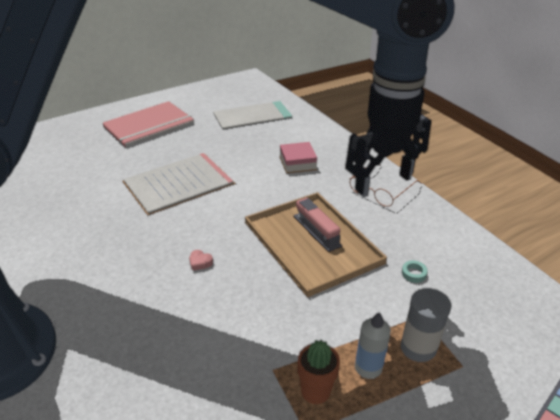

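play_rows --claw 0.06 --series '[[[0.04,0.003,0.01],[0,0,0]],[[0.08,0.006,0.03],[0,0,0]],[[0.12,0.009,0.05],[0,0,0]],[[0.15,0.011,0.07],[0,0,0]],[[0.17,0.012,0.08],[0,0,0]],[[0.181,0.012,0.088],[0,0,0]],[[0.181,0.012,0.088],[0,0,0]],[[0.181,0.012,0.088],[0,0,0]]]'

```text
time_s: 21.43
ee_pos: [0.632, -0.0157, 0.3003]
orientation: [[-0.001, 1.0, 0.0], [1.0, 0.001, -0.001], [-0.001, 0.0, -1.0]]
ft_force: [-0.2, -0.4, 0.4]
opening: 0.0599
grip_force: 0.0
```

```bash
python3 -c "
from h import *
plan([0.632,-0.016,0.194])
for c in('wrist','side','top'):
  ci,M,p,d=snap(c);save(c+'9',p);P=cloud(ci,M,d)
  b=(abs(P[...,0]-.632)<.04)&(abs(P[...,1]+.016)<.09)&(P[...,2]<.06)
  for z0 in(.010,.03,.044):
    X=P[b&(P[...,2]>z0)]
    if len(X)>5: print(c,z0,len(X),rect(X),X.min(0).round(4),X.max(0).round(4))"
```

```text
t 21.4333 shift [-2.000e-04 -1.000e-04  1.063e-01] turn [0.0003 0.0008 0.0015]
wrist 0.01 7895 (array([634. , -12.2]), array([124.1,  33.4]), 88.4) [ 0.6184 -0.0743  0.01  ] [0.6522 0.0498 0.0535]
wrist 0.03 7653 (array([634.5, -13.7]), array([121.2,  30.8]), 89.3) [ 0.6184 -0.0743  0.0322] [0.6505 0.047  0.0535]
wrist 0.044 7556 (array([634.8, -13.8]), array([120.9,  30. ]), 89.3) [ 0.6197 -0.0743  0.044 ] [0.6504 0.0466 0.0535]
side 0.01 1097 (array([629.2, -17.6]), array([ 33.3, 128. ]), 0.3) [ 0.6128 -0.0815  0.01  ] [0.6461 0.0464 0.0527]
side 0.03 831 (array([630.5, -17.1]), array([126.2,  31.7]), 87.9) [ 0.6128 -0.0802  0.03  ] [0.6459 0.0457 0.0527]
side 0.044 567 (array([630.7, -15.8]), array([123.2,  30.7]), 89.3) [ 0.615  -0.0775  0.044 ] [0.6459 0.0457 0.0527]
```

View pics/wrist9.png

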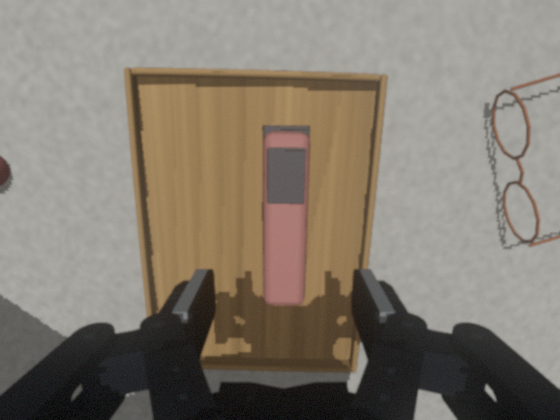

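play_rows --series '[[[0.001,0.001,0.03],[0,0,0]],[[0.001,0.001,0.06],[0,0,0]],[[0.001,0.001,0.085],[0,0,0]],[[0.001,0.001,0.1],[0,0,0]],[[0.001,0.001,0.108],[0,0,0]],[[0.001,0.001,0.11],[0,0,0]],[[0.001,0.001,0.11],[0,0,0]],[[0.001,0.001,0.11],[0,0,0]]]'

```text
time_s: 22.25
ee_pos: [0.6335, -0.0152, 0.1916]
orientation: [[0.0, 1.0, 0.003], [1.0, -0.0, -0.001], [-0.001, 0.003, -1.0]]
ft_force: [0.5, -0.5, 0.2]
opening: 0.06
grip_force: 0.0
```

play_rows --claw 0.0 --series '[[[0,0,0],[0,0,0]],[[0,0,0],[0,0,0]],[[0,0,0],[0,0,0]],[[0,0,0],[0,0,0]],[[0,0,0],[0,0,0]],[[0,0,0],[0,0,0]],[[0,0,0],[0,0,0]],[[0,0,0],[0,0,0]]]'

```text
time_s: 22.92
ee_pos: [0.6333, -0.0145, 0.1916]
orientation: [[-0.001, 1.0, 0.002], [1.0, 0.001, -0.001], [-0.001, 0.002, -1.0]]
ft_force: [-0.6, -0.1, 6.1]
opening: 0.0291
grip_force: 61.0
```

play_rows --series '[[[0,0,-0.01],[0,0,0]],[[0,0,-0.025],[0,0,0]],[[0,0,-0.04],[0,0,0]],[[0,0,-0.06],[0,0,0]],[[0,0,-0.08],[0,0,0]],[[0,0,-0.09],[0,0,0]],[[0,0,-0.09],[0,0,0]],[[0,0,-0.09],[0,0,0]]]'

```text
time_s: 23.58
ee_pos: [0.6325, -0.0144, 0.2805]
orientation: [[-0.001, 1.0, 0.0], [1.0, 0.001, -0.0], [-0.0, 0.0, -1.0]]
ft_force: [-0.8, 1.3, -0.9]
opening: 0.0292
grip_force: 60.2
```

```bash
python3 -c "
from h import *
from math import pi
plan([0.4615,0.3,0.28],pi/2+0.035);plan([0.4615,0.3,0.28],-pi/2+0.035);s=monitor.get_state();print(s['joint_pos'],s['ee_pos'])
ci,M,p,d=snap('wrist');P=cloud(ci,M,d);save('wrist10',p)
ci,M,p,d=snap('side');save('side10',p);P=cloud(ci,M,d)
o=look('side','stapler');X=P[o['pixels']];print(o['confidence'],rect(X[~np.isnan(X[:,0])]),np.nanpercentile(X[:,2],[2,98]))"
```

```text
t 23.5833 shift [ 3.145e-01 -1.709e-01  3.000e-04] turn [ 3.0000e-04  5.0000e-04 -1.6052e+00]
t 23.5833 shift [ 3.145e-01 -1.709e-01  3.000e-04] turn [ 5.0000e-04 -3.0000e-04  1.5364e+00]
[-1.99057012e-01  6.90542257e-01  1.51331588e+00 -2.09108108e-05
  9.37249597e-01 -1.99619365e-01] [ 0.63253198 -0.01436582  0.28046396]
0.92 (array([683.8,  51.6]), array([296.1, 107.2]), 54.7) [0.09191278 0.13761381]
```

View pics/side10.png

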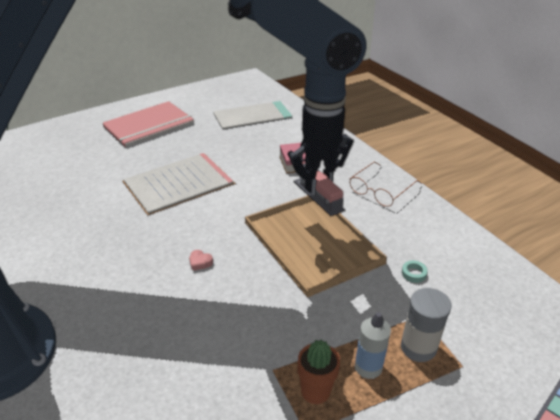

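Scaled: -0.86 rad / 1.5708 = -0.5475.

play_rows --series '[[[0.02,-0.011,0],[0,0,-0.0637]],[[0.04,-0.022,0],[0,0,-0.1337]],[[0.06,-0.033,0],[0,0,-0.2037]],[[0.08,-0.044,0],[0,0,-0.2737]],[[0.1,-0.054,0],[0,0,-0.3438]],[[0.12,-0.065,0],[0,0,-0.4138]],[[0.14,-0.076,0],[0,0,-0.4838]],[[0.16,-0.087,0],[0,0,-0.5475]]]'

```text
time_s: 24.4
ee_pos: [0.5447, 0.1463, 0.2789]
orientation: [[-0.761, 0.648, -0.003], [0.648, 0.761, -0.0], [0.002, -0.002, -1.0]]
ft_force: [0.5, 0.4, -1.7]
opening: 0.0289
grip_force: 60.2
```

```bash
python3 -c "
from h import *
from math import pi
plan([0.4615,0.3,0.28],pi/2+0.035)"
```

```text
t 24.4 shift [ 0.163   0.0631 -0.0009] turn [-0.001  -0.0025 -0.7402]
```

Scaled: -0.74 rad / 1.5708 = -0.4711.

play_rows --series '[[[0.022,0.009,0],[0,0,-0.07]],[[0.045,0.018,0],[0,0,-0.1401]],[[0.07,0.027,0],[0,0,-0.2101]],[[0.095,0.037,0],[0,0,-0.2801]],[[0.12,0.046,0],[0,0,-0.3501]],[[0.145,0.056,0],[0,0,-0.4138]],[[0.163,0.063,0],[0,0,-0.4711]],[[0.163,0.063,0],[0,0,-0.4711]]]'

```text
time_s: 25.07
ee_pos: [0.4607, 0.3021, 0.279]
orientation: [[-0.999, -0.036, -0.004], [-0.036, 0.999, -0.0], [0.004, -0.0, -1.0]]
ft_force: [-0.4, 0.2, -1.9]
opening: 0.0294
grip_force: 60.2
```

```bash
python3 -c "
from h import *
from math import pi
snap('top')
plan([0.4615,0.3,0.1945],pi/2+0.035);print(monitor.get_state()['ee_pos'])"
```

```text
t 25.1167 shift [ 0.     -0.0008  0.0846] turn [-0.0009 -0.0024 -0.0024]
[0.46170119 0.30086862 0.27912652]
```

play_rows --series '[[[0,-0.001,0.02],[0,0,0]],[[0,-0.001,0.04],[0,0,0]],[[0,-0.001,0.06],[0,0,0]],[[0,-0.001,0.072],[0,0,0]],[[0,-0.001,0.08],[0,0,0]],[[0,-0.001,0.084],[0,0,0]],[[0,-0.001,0.084],[0,0,0]],[[0,-0.001,0.084],[0,0,0]]]'

```text
time_s: 25.78
ee_pos: [0.4636, 0.2985, 0.1966]
orientation: [[-1.0, -0.029, 0.001], [-0.029, 1.0, 0.0], [-0.001, 0.0, -1.0]]
ft_force: [-0.2, -0.1, -1.0]
opening: 0.0291
grip_force: 60.1
```

play_rows --claw 0.06 --series '[[[0,0,0],[0,0,0]],[[0,0,0],[0,0,0]],[[0,0,0],[0,0,0]],[[0,0,0],[0,0,0]],[[0,0,0],[0,0,0]],[[0,0,0],[0,0,0]]]'

```text
time_s: 26.28
ee_pos: [0.4632, 0.2986, 0.1965]
orientation: [[-1.0, -0.03, 0.0], [-0.03, 1.0, 0.0], [-0.0, 0.0, -1.0]]
ft_force: [-1.0, -0.2, -0.1]
opening: 0.0598
grip_force: 0.0
```

Scaled: 0.46 rad / 1.5708 = 0.2928.

play_rows --series '[[[0,0,-0.02],[0,0,0]],[[0,0,-0.05],[0,0,0]],[[0,0,-0.085],[0,0,0]],[[0,0,-0.12],[0,0,0]],[[0,0,-0.155],[0,0,0.0637]],[[0,0,-0.185],[0,0,0.1401]],[[0,0,-0.205],[0,0,0.2165]],[[0,0,-0.205],[0,0,0.2928]]]'

```text
time_s: 26.95
ee_pos: [0.4641, 0.2991, 0.4065]
orientation: [[-0.906, 0.422, 0.01], [0.422, 0.906, 0.004], [-0.007, 0.008, -1.0]]
ft_force: [-0.1, -0.3, -0.4]
opening: 0.06
grip_force: 0.0
```

```bash
python3 -c "
from h import *
plan([0.5,0,0.39])
for c in('side','top','wrist'):
  ci,M,p,d=snap(c);save(c+'11',p);P=cloud(ci,M,d)
  b=(abs(P[...,0]-.462)<.09)&(abs(P[...,1]-.3)<.06)&(P[...,2]<.07)
  for z0 in(.017,.044):
    X=P[b&(P[...,2]>z0)]
    if len(X)>5: print(c,z0,len(X),rect(X),X[:,2].max())
  o=look(c,'sheets')
  if o: 
    X=P[o['pixels']|(b&(P[...,2]<.07))];X=X[~np.isnan(X[:,0])];print(c,'sheets',o['confidence'],rect(X[X[:,2]>.004]))"
```

```text
t 26.95 shift [-0.1587 -0.2561  0.0157] turn [0.011  0.0022 1.1348]
side 0.017 901 (array([463.1, 296.7]), array([124.7,  35.3]), 1.1) 0.056284924178584106
side 0.044 485 (array([460.2, 297. ]), array([118.9,  34.5]), 1.1) 0.056284924178584106
side sheets 0.79 (array([460.7, 296.7]), array([211.9, 155.7]), 2.0)
top 0.017 827 (array([464.8, 298.6]), array([ 31.1, 126.6]), 89.8) 0.05876471773941472
top 0.044 726 (array([462.9, 298.6]), array([122.7,  30. ]), 0.7) 0.05876471773941472
top sheets 0.91 (array([461.2, 297. ]), array([216.8, 156.2]), 2.0)
wrist 0.017 4036 (array([464.8, 299.2]), array([121. ,  30.8]), 1.1) 0.05655209335718403
wrist 0.044 3977 (array([464.8, 299.1]), array([121. ,  30.3]), 0.7) 0.05655209335718403
wrist sheets 0.6 (array([464.6, 298.8]), array([213.1, 154.3]), 2.4)
```

View pics/wrist11.png

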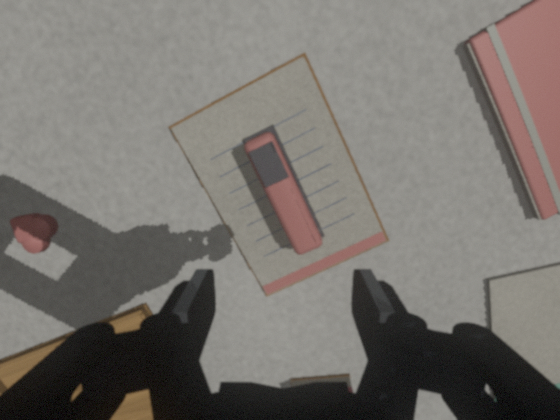

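Scaled: 0.87 rad / 1.5708 = 0.5539.

play_rows --claw 0.08 --series '[[[-0.02,-0.032,0.002],[0,0,0.0637]],[[-0.04,-0.064,0.004],[0,0,0.1337]],[[-0.06,-0.096,0.006],[0,0,0.2037]],[[-0.08,-0.128,0.008],[0,0,0.2737]],[[-0.1,-0.16,0.01],[0,0,0.3438]],[[-0.12,-0.192,0.012],[0,0,0.4138]],[[-0.14,-0.224,0.014],[0,0,0.4838]],[[-0.158,-0.256,0.016],[0,0,0.5539]]]'

```text
time_s: 27.92
ee_pos: [0.5, -0.002, 0.3842]
orientation: [[-0.263, 0.965, -0.002], [0.965, 0.263, 0.0], [0.001, -0.001, -1.0]]
ft_force: [0.1, 0.3, 0.1]
opening: 0.0798
grip_force: 0.0
```

```bash
python3 -c "
from h import *
plan([0.608,-0.3465,0.36])"
```

```text
t 27.9167 shift [-0.3608  0.0135  0.0239] turn [-0.0015 -0.0006  0.2665]
```

Scaled: 0.266 rad / 1.5708 = 0.1693.

play_rows --series '[[[-0.04,0.001,0.003],[0,0,0.0223]],[[-0.08,0.003,0.006],[0,0,0.0446]],[[-0.12,0.004,0.009],[0,0,0.0637]],[[-0.16,0.006,0.012],[0,0,0.0828]],[[-0.2,0.007,0.015],[0,0,0.1082]],[[-0.24,0.009,0.018],[0,0,0.1273]],[[-0.28,0.01,0.021],[0,0,0.1528]],[[-0.32,0.012,0.024],[0,0,0.1693]]]'

```text
time_s: 28.58
ee_pos: [0.597, -0.3072, 0.3595]
orientation: [[-0.004, 1.0, -0.002], [1.0, 0.004, 0.002], [0.002, -0.002, -1.0]]
ft_force: [0.2, -0.1, 0.5]
opening: 0.0801
grip_force: 0.0
```

```bash
python3 -c "
from h import *
snap('top');plan([0.608,-0.3465,0.26]);plan([0.608,-0.3465,0.26])"
```

```text
t 28.6333 shift [-0.0309  0.0088  0.0993] turn [ 0.0035  0.0072 -0.0009]
t 28.6333 shift [-0.0309  0.0088  0.0993] turn [ 0.0035  0.0072 -0.0009]
```

play_rows --series '[[[-0.03,0.009,0],[0,0,0]],[[-0.03,0.009,0.01],[0,0,0]],[[-0.03,0.009,0.01],[0,0,0]],[[-0.03,0.009,0.01],[0,0,0]],[[-0.03,0.009,0.01],[0,0,0]]]'

```text
time_s: 29.05
ee_pos: [0.6059, -0.3338, 0.3504]
orientation: [[-0.006, 1.0, -0.002], [1.0, 0.006, 0.002], [0.002, -0.002, -1.0]]
ft_force: [-1.0, 0.1, -0.4]
opening: 0.0798
grip_force: 0.0
```

```bash
python3 -c "
from h import *
plan([0.6079,-0.3465,0.2385])"
```

```text
t 29.05 shift [-0.0129  0.0022  0.1119] turn [-0.002  -0.0019  0.0059]
```

Scaled: 0.006 rad / 1.5708 = 0.0038.

play_rows --series '[[[-0.013,0.002,0.01],[-0.0013,-0.0013,0.0038]],[[-0.013,0.002,0.035],[-0.0013,-0.0013,0.0038]],[[-0.013,0.002,0.065],[-0.0013,-0.0013,0.0038]],[[-0.013,0.002,0.09],[-0.0013,-0.0013,0.0038]],[[-0.013,0.002,0.105],[-0.0013,-0.0013,0.0038]],[[-0.013,0.002,0.112],[-0.0013,-0.0013,0.0038]],[[-0.013,0.002,0.112],[-0.0013,-0.0013,0.0038]],[[-0.013,0.002,0.112],[-0.0013,-0.0013,0.0038]]]'

```text
time_s: 29.72
ee_pos: [0.6086, -0.3483, 0.2395]
orientation: [[0.001, 1.0, 0.003], [1.0, -0.001, -0.003], [-0.003, 0.003, -1.0]]
ft_force: [0.1, -0.2, 0.2]
opening: 0.0803
grip_force: 0.0
```

play_rows --claw 0.0 --series '[[[0,0,0],[0,0,0]],[[0,0,0],[0,0,0]],[[0,0,0],[0,0,0]],[[0,0,0],[0,0,0]],[[0,0,0],[0,0,0]],[[0,0,0],[0,0,0]],[[0,0,0],[0,0,0]],[[0,0,0],[0,0,0]]]'

```text
time_s: 30.38
ee_pos: [0.6088, -0.3486, 0.2416]
orientation: [[0.001, 1.0, 0.005], [1.0, -0.001, -0.004], [-0.004, 0.005, -1.0]]
ft_force: [-0.5, -0.0, 6.0]
opening: 0.06
grip_force: 63.7
```

```bash
python3 -c "
from h import *
plan([0.5748,0.047,0.320])"
```

```text
t 30.3833 shift [ 0.3952 -0.0342 -0.0804] turn [ 0.0051  0.0045 -0.0015]
```

play_rows --series '[[[0,0,-0.01],[0,0,0]],[[0,0,-0.03],[0,0,0]],[[0,0,-0.055],[0,0,0]],[[0.01,-0.001,-0.075],[0,0,0]],[[0.04,-0.004,-0.08],[0,0,0]],[[0.075,-0.007,-0.08],[0,0,0]],[[0.11,-0.01,-0.08],[0,0,0]],[[0.145,-0.013,-0.08],[0,0,0]]]'

```text
time_s: 31.05
ee_pos: [0.5946, -0.2017, 0.3194]
orientation: [[0.003, 1.0, 0.002], [1.0, -0.003, -0.002], [-0.002, 0.002, -1.0]]
ft_force: [-0.4, 0.4, -0.9]
opening: 0.06
grip_force: 65.2
```

play_rows --series '[[[0.035,-0.003,0],[0,0,0]],[[0.07,-0.006,0],[0,0,0]],[[0.105,-0.009,0],[0,0,0]],[[0.14,-0.012,0],[0,0,0]],[[0.175,-0.015,0],[0,0,0]],[[0.21,-0.018,0],[0,0,0]],[[0.235,-0.02,0],[0,0,0]],[[0.248,-0.021,0],[0,0,0]]]'

```text
time_s: 31.72
ee_pos: [0.5736, 0.0483, 0.3186]
orientation: [[-0.001, 1.0, 0.001], [1.0, 0.001, -0.001], [-0.001, 0.001, -1.0]]
ft_force: [0.2, 0.4, -2.3]
opening: 0.0603
grip_force: 65.2
```

play_rows --series '[[[0,0,0.01],[0,0,0]],[[0,0,0.03],[0,0,0]],[[0,0,0.05],[0,0,0]],[[0,0,0.05],[0,0,0]],[[0,0,0.05],[0,0,0]],[[0,0,0.05],[0,0,0]]]'

```text
time_s: 32.22
ee_pos: [0.5753, 0.0438, 0.2687]
orientation: [[0.003, 1.0, 0.003], [1.0, -0.003, -0.002], [-0.002, 0.003, -1.0]]
ft_force: [0.2, 0.3, -1.3]
opening: 0.0603
grip_force: 65.5
```

```bash
python3 -c "
from h import *
plan([0.5748,0.0451,0.2415])"
```

```text
t 32.2167 shift [ 0.0013 -0.0006  0.0272] turn [ 0.0028  0.0023 -0.0028]
```

Scaled: -0.002 rad / 1.5708 = -0.0013.

play_rows --series '[[[0.001,-0.001,0.01],[0.0013,0.0013,-0.0013]],[[0.001,-0.001,0.018],[0.0013,0.0013,-0.0013]],[[0.001,-0.001,0.023],[0.0013,0.0013,-0.0013]],[[0.001,-0.001,0.026],[0.0013,0.0013,-0.0013]],[[0.001,-0.001,0.0265],[0.0013,0.0013,-0.0013]],[[0.001,-0.001,0.0265],[0.0013,0.0013,-0.0013]],[[0.001,-0.001,0.0265],[0.0013,0.0013,-0.0013]]]'

```text
time_s: 32.8
ee_pos: [0.5735, 0.0461, 0.2436]
orientation: [[-0.001, 1.0, -0.0], [1.0, 0.001, -0.0], [-0.0, -0.0, -1.0]]
ft_force: [-4.9, 0.6, 11.1]
opening: 0.0602
grip_force: 65.5
```

```bash
python3 -c "
from h import *
plan([0.5748,0.0451,0.2415]);s=monitor.get_state();print(s['ft_force'])
ci,M,p,d=snap('side');P=cloud(ci,M,d);o=look('side','tin')
X=P[cv2.erode(o['pixels'].astype(np.uint8),np.ones((3,3)))>0];print(o['confidence'],circ(X[(X[:,2]>.015)&(X[:,2]<.06)],.03))"
```

```text
t 32.8 shift [-0.001   0.0013  0.0021] turn [-0.0001  0.0001  0.0009]
[-4.87192085  0.61632315 11.07785539]
0.95 [0.57127482 0.05007562]
```

play_rows --series '[[[-0.001,0.001,-0.0015],[0,0,0]],[[-0.001,0.001,-0.0015],[0,0,0]],[[-0.001,0.001,-0.0015],[0,0,0]],[[-0.001,0.001,-0.0015],[0,0,0]]]'

```text
time_s: 33.23
ee_pos: [0.5752, 0.0449, 0.2437]
orientation: [[-0.0, 1.0, 0.001], [1.0, 0.0, -0.0], [-0.0, 0.001, -1.0]]
ft_force: [0.2, 0.1, 3.9]
opening: 0.0599
grip_force: 65.5
```

play_rows --claw 0.08 --series '[[[0,0,0],[0,0,0]],[[0,0,0],[0,0,0]],[[0,0,0],[0,0,0]],[[0,0,0],[0,0,0]],[[0,0,0],[0,0,0]],[[0,0,0],[0,0,0]]]'

```text
time_s: 33.73
ee_pos: [0.5748, 0.0449, 0.2432]
orientation: [[-0.0, 1.0, -0.0], [1.0, 0.0, 0.0], [0.0, -0.0, -1.0]]
ft_force: [0.2, 0.0, -0.1]
opening: 0.0801
grip_force: 0.0
```

play_rows --series '[[[0,0,-0.02],[0,0,0]],[[0,0,-0.045],[0,0,0]],[[0,0,-0.08],[0,0,0]],[[0,0,-0.115],[0,0,0]],[[-0.03,-0.005,-0.13],[0,0,0]],[[-0.07,-0.012,-0.14],[0,0,0]],[[-0.11,-0.018,-0.14],[0,0,0]],[[-0.15,-0.024,-0.14],[0,0,0]]]'

```text
time_s: 34.4
ee_pos: [0.5506, -0.1061, 0.3847]
orientation: [[-0.002, 1.0, 0.003], [1.0, 0.002, -0.001], [-0.001, 0.003, -1.0]]
ft_force: [0.9, -0.3, -0.0]
opening: 0.0803
grip_force: 0.0
```

play_rows --claw 0.065 --series '[[[-0.04,-0.006,0],[0,0,0]],[[-0.08,-0.012,0],[0,0,0]],[[-0.12,-0.018,0],[0,0,0]],[[-0.16,-0.024,0.005],[0,0,0]],[[-0.19,-0.03,0.01],[0,0,0]],[[-0.22,-0.035,0.015],[0,0,0]],[[-0.229,-0.037,0.02],[0,0,0]],[[-0.229,-0.037,0.02],[0,0,0]]]'

```text
time_s: 35.07
ee_pos: [0.513, -0.3365, 0.3621]
orientation: [[0.003, 1.0, -0.001], [1.0, -0.003, 0.001], [0.001, -0.001, -1.0]]
ft_force: [-0.9, 0.5, 0.5]
opening: 0.0653
grip_force: 0.0
```

```bash
python3 m.py 12 side|head -4; python3 -c "
from h import *
plan([0.5141,-0.3334,0.2364])"
```

```text
side tin 0.64 wall 895 [0.573  0.0493] top (array([570.5,  44.1]), array([56.5, 55.7]), 7.1) 0.113
side glue 0.68 wall 851 [ 0.5134 -0.332 ] top (array([ 511.4, -334.7]), array([ 8.6, 15.7]), 63.5) 0.122
side cactus 0.84 wall 905 [ 0.4201 -0.3236] top (array([ 416.1, -329.2]), array([18.2, 22. ]), 58.9) 0.1148
side stapler 0.86 (array([461.9, 295.4]), array([120.8,  31.5]), 1.6) 0.0508
t 35.4667 shift [-0.0006 -0.0005  0.1274] turn [0.0004 0.0002 0.0024]
```

View pics/side12.png

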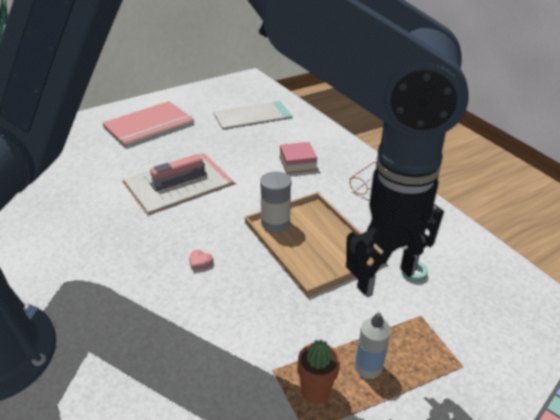

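Scaled: 0.002 rad / 1.5708 = 0.0013.

play_rows --series '[[[-0.001,0,0.03],[0,0,0.0013]],[[-0.001,0,0.06],[0,0,0.0013]],[[-0.001,0,0.09],[0,0,0.0013]],[[-0.001,0,0.11],[0,0,0.0013]],[[-0.001,0,0.122],[0,0,0.0013]],[[-0.001,0,0.127],[0,0,0.0013]],[[-0.001,0,0.127],[0,0,0.0013]],[[-0.001,0,0.127],[0,0,0.0013]]]'

```text
time_s: 36.13
ee_pos: [0.5146, -0.3353, 0.2373]
orientation: [[0.001, 1.0, 0.001], [1.0, -0.001, -0.001], [-0.001, 0.001, -1.0]]
ft_force: [0.3, -0.1, 1.0]
opening: 0.065
grip_force: 0.0
```

play_rows --claw 0.0 --series '[[[0,0,0],[0,0,0]],[[0,0,0],[0,0,0]],[[0,0,0],[0,0,0]],[[0,0,0],[0,0,0]],[[0,0,0],[0,0,0]],[[0,0,0],[0,0,0]],[[0,0,0],[0,0,0]],[[0,0,0],[0,0,0]]]'

```text
time_s: 36.8
ee_pos: [0.5144, -0.3355, 0.2382]
orientation: [[0.002, 1.0, 0.002], [1.0, -0.002, -0.002], [-0.002, 0.002, -1.0]]
ft_force: [-0.7, 0.9, 6.5]
opening: 0.0422
grip_force: 61.1
```

play_rows --series '[[[0,0,-0.01],[0,0,0]],[[0,0,-0.03],[0,0,0]],[[0,0,-0.055],[0,0,0]],[[0.01,0.002,-0.075],[0,0,0]],[[0.04,0.008,-0.08],[0,0,0]],[[0.075,0.015,-0.08],[0,0,0]],[[0.11,0.022,-0.08],[0,0,0]],[[0.145,0.029,-0.08],[0,0,0]]]'

```text
time_s: 37.47
ee_pos: [0.543, -0.1889, 0.3172]
orientation: [[0.003, 1.0, 0.001], [1.0, -0.003, -0.0], [-0.0, 0.001, -1.0]]
ft_force: [0.6, -0.2, -2.2]
opening: 0.0428
grip_force: 61.1
```

play_rows --series '[[[0.035,0.007,0],[0,0,0]],[[0.07,0.014,0],[0,0,0]],[[0.105,0.02,0],[0,0,0]],[[0.135,0.026,0],[0,0,0]],[[0.152,0.029,0],[0,0,0]],[[0.152,0.029,0.02],[0,0,0]],[[0.152,0.029,0.03],[0,0,0]],[[0.152,0.029,0.03],[0,0,0]]]'

```text
time_s: 38.13
ee_pos: [0.5713, -0.0377, 0.2845]
orientation: [[0.001, 1.0, -0.005], [1.0, -0.001, 0.001], [0.001, -0.005, -1.0]]
ft_force: [-0.3, 0.4, -2.0]
opening: 0.0426
grip_force: 61.2
```

play_rows --series '[[[0,0,0.01],[0,0,0]],[[0,0,0.02],[0,0,0]],[[0,0,0.02],[0,0,0]],[[0,0,0.02],[0,0,0]],[[0,0,0.02],[0,0,0]]]'

```text
time_s: 38.55
ee_pos: [0.5726, -0.0387, 0.2664]
orientation: [[0.002, 1.0, 0.0], [1.0, -0.002, -0.0], [-0.0, 0.0, -1.0]]
ft_force: [0.8, 0.6, -2.4]
opening: 0.043
grip_force: 61.2
```

```bash
python3 -c "
from h import *
plan([0.5725,-0.0363,0.2385])"
```

```text
t 38.55 shift [ 0.0024 -0.0001  0.0279] turn [ 0.0001  0.     -0.0024]
```

Scaled: -0.002 rad / 1.5708 = -0.0013.

play_rows --series '[[[0,0,0.01],[0,0,-0.0013]],[[0,0,0.018],[0,0,-0.0013]],[[0,0,0.023],[0,0,-0.0013]],[[0,0,0.0255],[0,0,-0.0013]],[[0,0,0.026],[0,0,-0.0013]],[[0,0,0.026],[0,0,-0.0013]],[[0,0,0.026],[0,0,-0.0013]]]'

```text
time_s: 39.13
ee_pos: [0.572, -0.038, 0.2404]
orientation: [[-0.001, 1.0, -0.002], [1.0, 0.001, 0.0], [0.0, -0.002, -1.0]]
ft_force: [-2.1, 0.2, 2.4]
opening: 0.0422
grip_force: 61.5
```

play_rows --claw 0.065 --series '[[[0,0,0],[0,0,0]],[[0,0,0],[0,0,0]],[[0,0,0],[0,0,0]],[[0,0,0],[0,0,0]],[[0,0,0],[0,0,0]],[[0,0,0],[0,0,0]]]'

```text
time_s: 39.63
ee_pos: [0.5726, -0.0382, 0.2404]
orientation: [[-0.0, 1.0, 0.0], [1.0, 0.0, -0.0], [-0.0, 0.0, -1.0]]
ft_force: [-0.5, -0.7, -0.7]
opening: 0.0647
grip_force: 0.0
```

play_rows --series '[[[0,0,-0.02],[0,0,0]],[[0,0,-0.045],[0,0,0]],[[0,0,-0.08],[0,0,0]],[[0,0,-0.115],[0,0,0]],[[-0.03,-0.016,-0.13],[0,0,0]],[[-0.06,-0.032,-0.14],[0,0,0]],[[-0.09,-0.048,-0.14],[0,0,0]],[[-0.12,-0.064,-0.14],[0,0,0]]]'

```text
time_s: 40.3
ee_pos: [0.5079, -0.1591, 0.3817]
orientation: [[-0.002, 1.0, 0.003], [1.0, 0.002, -0.002], [-0.002, 0.003, -1.0]]
ft_force: [0.7, -0.3, -0.2]
opening: 0.0649
grip_force: 0.0
```

play_rows --claw 0.08 --series '[[[-0.03,-0.016,0],[0,0,0]],[[-0.06,-0.032,0],[0,0,0]],[[-0.09,-0.048,0.005],[0,0,0]],[[-0.12,-0.064,0.01],[0,0,0]],[[-0.15,-0.08,0.015],[0,0,0]],[[-0.165,-0.088,0.02],[0,0,0]],[[-0.165,-0.088,0.02],[0,0,0]],[[-0.165,-0.088,0.02],[0,0,0]]]'

```text
time_s: 40.97
ee_pos: [0.42, -0.3239, 0.3601]
orientation: [[0.002, 1.0, -0.0], [1.0, -0.002, 0.001], [0.001, -0.0, -1.0]]
ft_force: [0.2, 0.4, 0.3]
opening: 0.0802
grip_force: 0.0
```

```bash
python3 m.py 13 side|head -4; python3 -c "
from h import *
plan([0.4203,-0.3232,0.2298])"
```

```text
side tin 0.57 wall 830 [0.5729 0.0492] top (array([569.9,  45.4]), array([55.5, 57.9]), 10.9) 0.113
side glue 0.98 wall 315 [ 0.5698 -0.0347] top (array([561.4, -37.8]), array([8.6, 5.2]), 61.1) 0.1195
side cactus 0.68 wall 854 [ 0.4201 -0.3234] top (array([ 415.6, -328.3]), array([18.3, 21. ]), 23.5) 0.1148
side stapler 0.75 (array([460.7, 297.6]), array([120. ,  36.8]), 1.2) 0.0509
t 41.3667 shift [-0.0007 -0.0008  0.1308] turn [0.0002 0.0002 0.002 ]
```

Scaled: 0.002 rad / 1.5708 = 0.0013.

play_rows --series '[[[0,-0.001,0.03],[0,0,0.0013]],[[0,-0.001,0.06],[0,0,0.0013]],[[0,-0.001,0.09],[0,0,0.0013]],[[0,-0.001,0.112],[0,0,0.0013]],[[0,-0.001,0.125],[0,0,0.0013]],[[0,-0.001,0.13],[0,0,0.0013]],[[0,-0.001,0.13],[0,0,0.0013]],[[0,-0.001,0.13],[0,0,0.0013]]]'

```text
time_s: 42.03
ee_pos: [0.42, -0.3233, 0.2308]
orientation: [[0.001, 1.0, 0.0], [1.0, -0.001, -0.001], [-0.001, 0.0, -1.0]]
ft_force: [0.3, -0.2, 0.7]
opening: 0.0798
grip_force: 0.0
```

play_rows --claw 0.0 --series '[[[0,0,0],[0,0,0]],[[0,0,0],[0,0,0]],[[0,0,0],[0,0,0]],[[0,0,0],[0,0,0]],[[0,0,0],[0,0,0]],[[0,0,0],[0,0,0]],[[0,0,0],[0,0,0]],[[0,0,0],[0,0,0]]]'

```text
time_s: 42.7
ee_pos: [0.4198, -0.3236, 0.232]
orientation: [[0.001, 1.0, 0.002], [1.0, -0.001, -0.002], [-0.002, 0.002, -1.0]]
ft_force: [-0.4, 0.8, 6.0]
opening: 0.0586
grip_force: 63.3
```

play_rows --series '[[[0,0,-0.01],[0,0,0]],[[0,0,-0.03],[0,0,0]],[[0,0,-0.055],[0,0,0]],[[0.01,0.007,-0.075],[0,0,0]],[[0.035,0.025,-0.08],[0,0,0]],[[0.06,0.043,-0.08],[0,0,0]],[[0.085,0.062,-0.08],[0,0,0]],[[0.11,0.08,-0.08],[0,0,0]]]'

```text
time_s: 43.37
ee_pos: [0.5003, -0.2122, 0.3115]
orientation: [[0.002, 1.0, 0.001], [1.0, -0.002, -0.001], [-0.001, 0.001, -1.0]]
ft_force: [0.0, -0.1, -2.4]
opening: 0.0584
grip_force: 64.7
```

play_rows --series '[[[0.025,0.018,0],[0,0,0]],[[0.05,0.036,0],[0,0,0]],[[0.075,0.054,0],[0,0,0]],[[0.095,0.068,0],[0,0,0]],[[0.101,0.073,0.01],[0,0,0]],[[0.101,0.073,0.03],[0,0,0]],[[0.101,0.073,0.05],[0,0,0]],[[0.101,0.073,0.05],[0,0,0]]]'

```text
time_s: 44.03
ee_pos: [0.5711, -0.1119, 0.2571]
orientation: [[0.001, 1.0, -0.008], [1.0, -0.001, 0.003], [0.003, -0.008, -1.0]]
ft_force: [-0.3, 0.7, -3.0]
opening: 0.0581
grip_force: 65.1
```

play_rows --series '[[[0,0,0],[0,0,0]],[[0,0,0],[0,0,0]],[[0,0,0],[0,0,0]]]'

```text
time_s: 44.28
ee_pos: [0.5732, -0.1131, 0.2616]
orientation: [[0.002, 1.0, 0.002], [1.0, -0.002, -0.001], [-0.001, 0.002, -1.0]]
ft_force: [0.6, -1.1, -0.9]
opening: 0.058
grip_force: 65.1
```

```bash
python3 -c "
from h import *
plan([0.5725,-0.1123,0.233])"
```

```text
t 44.2833 shift [ 0.0009 -0.0008  0.0286] turn [ 0.0021  0.0009 -0.0022]
```

Scaled: -0.002 rad / 1.5708 = -0.0013.

play_rows --series '[[[0.0005,-0.001,0.01],[0,0,-0.0013]],[[0.0005,-0.001,0.018],[0,0,-0.0013]],[[0.0005,-0.001,0.023],[0,0,-0.0013]],[[0.0005,-0.001,0.0265],[0,0,-0.0013]],[[0.0005,-0.001,0.0275],[0,0,-0.0013]],[[0.0005,-0.001,0.0275],[0,0,-0.0013]],[[0.0005,-0.001,0.0275],[0,0,-0.0013]]]'

```text
time_s: 44.87
ee_pos: [0.5714, -0.1119, 0.2341]
orientation: [[-0.001, 1.0, -0.001], [1.0, 0.001, 0.0], [0.0, -0.001, -1.0]]
ft_force: [-3.2, 1.4, 8.8]
opening: 0.0586
grip_force: 66.2
```

play_rows --claw 0.08 --series '[[[0,0,0],[0,0,0]],[[0,0,0],[0,0,0]],[[0,0,0],[0,0,0]],[[0,0,0],[0,0,0]],[[0,0,0],[0,0,0]],[[0,0,0],[0,0,0]]]'

```text
time_s: 45.37
ee_pos: [0.572, -0.112, 0.2326]
orientation: [[-0.001, 1.0, -0.0], [1.0, 0.001, 0.0], [0.0, -0.0, -1.0]]
ft_force: [-0.0, 0.1, 0.8]
opening: 0.0798
grip_force: 0.0
```

play_rows --series '[[[0,0,-0.02],[0,0,0]],[[0,0,-0.045],[0,0,0]],[[0,0,-0.08],[0,0,0]],[[0,0,-0.115],[0,0,0]],[[-0.03,-0.02,-0.14],[0,0,0]],[[-0.06,-0.04,-0.15],[0,0,0]],[[-0.09,-0.06,-0.15],[0,0,0]],[[-0.12,-0.08,-0.15],[0,0,0]]]'

```text
time_s: 46.03
ee_pos: [0.4913, -0.2329, 0.3843]
orientation: [[-0.002, 1.0, 0.003], [1.0, 0.002, -0.002], [-0.002, 0.003, -1.0]]
ft_force: [0.0, -0.9, 0.4]
opening: 0.08
grip_force: 0.0
```

play_rows --series '[[[-0.03,-0.01,0],[0,0,0]],[[-0.06,-0.02,0],[0,0,0]],[[-0.09,-0.03,0],[0,0,0]],[[-0.1,-0.03,0],[0,0,0]],[[-0.1,-0.03,0],[0,0,0]],[[-0.1,-0.03,0],[0,0,0]]]'

```text
time_s: 46.53
ee_pos: [0.4619, -0.3319, 0.3825]
orientation: [[0.001, 1.0, -0.0], [1.0, -0.001, 0.001], [0.001, -0.0, -1.0]]
ft_force: [1.0, 1.1, -0.5]
opening: 0.0799
grip_force: 0.0
```

```bash
python3 m.py 14 side,top
```

```text
side tin 0.71 wall 784 [0.5729 0.0493] top (array([570.4,  44.3]), array([55.7, 56.5]), 61.9) 0.113
side glue 0.73 wall 601 [ 0.5698 -0.0345] top (array([566.6, -39.4]), array([ 9.3, 10.6]), 86.8) 0.1194
side cactus 0.5 wall 14 [ 0.5667 -0.1214] top (array([ 565.8, -118.3]), array([10.2, 16.6]), 63.4) 0.1174
side stapler 0.92 (array([460.4, 296.7]), array([120.3,  36.9]), 2.2) 0.0509
side desk_tray 0.94 (array([ 583.7, -122.6]), array([507.5, 217.7]), 76.7) 0.0045
side sheets 0.79 (array([462.3, 294.2]), array([224.5, 158.5]), 2.3) 0.0063
side cork_mat 0.73 (array([ 513.1, -334.8]), array([123.8, 280.8]), 81.4) 0.0018
top tin 0.67 wall 97 [0.5726 0.0495] top (array([569.9,  48.6]), array([56.5, 53.3]), 32.5) 0.1152
top glue 0.78 wall 51 [ 0.5693 -0.0343] top (array([568.6, -34.2]), array([10.3, 10.9]), 87.7) 0.1286
top cactus 0.83 wall 286 [ 0.5763 -0.1154] top (array([ 568.8, -112.1]), array([20., 21.]), 66.1) 0.1188
top stapler 0.57 (array([463.7, 298.6]), array([120.7,  30.8]), 0.7) 0.053
top desk_tray 0.78 (array([607.8, -37.5]), array([249.1, 185.8]), 89.4) 0.0056
top sheets 0.61 (array([463. , 298.1]), array([219.7, 158.1]), 1.7) 0.0082
top cork_mat 0.96 (array([ 514. , -334.6]), array([121.4, 279.5]), 82.3) 0.0034
```

View pics/side14.png

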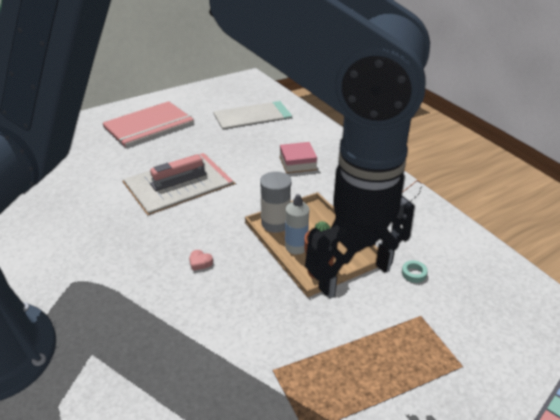

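play_rows --series '[[[0.04,-0.02,0],[0,0,0]],[[0.08,-0.02,-0.01],[0,0,0]],[[0.12,-0.02,-0.01],[0,0,0]],[[0.16,-0.02,-0.01],[0,0,0]],[[0.2,-0.02,-0.01],[0,0,0]],[[0.24,-0.02,-0.01],[0,0,0]],[[0.28,-0.02,-0.01],[0,0,0]],[[0.32,-0.02,-0.01],[0,0,0]]]'

```text
time_s: 48.0
ee_pos: [0.4415, -0.0104, 0.3931]
orientation: [[0.0, 1.0, 0.001], [1.0, -0.0, -0.0], [-0.0, 0.001, -1.0]]
ft_force: [0.3, 0.0, 0.2]
opening: 0.0803
grip_force: 0.0
```

```bash
python3 m.py 15 side | head -4; python3 -c "
from h import *
print(monitor.get_state()['ee_pos'])"
```

```text
side tin 0.86 wall 814 [0.5729 0.0492] top (array([571.6,  45.4]), array([59.1, 56.1]), 21.5) 0.1131
side glue 0.94 wall 605 [ 0.5697 -0.0343] top (array([565.7, -40.9]), array([ 8.3, 12.7]), 58.3) 0.1181
side cactus 0.7 wall 540 [ 0.57   -0.1128] top (array([ 564.2, -118.1]), array([16. , 21.4]), 27.3) 0.1148
side stapler 0.84 (array([451.5, 295. ]), array([ 32. , 100.6]), 88.6) 0.0513
[ 0.44225028 -0.01347431  0.3929114 ]
```

All three are within about 2 mm of their starting spots and upright, and the stapler is centred on the sheets.

```bash
python3 -c "
from bench import workorder
print(workorder.finish_job())"
```

```text
the job is handed in; nothing more can be done
None
```

I handed the job in at about 48 s: the stapler lies lengthwise in the middle of the sheets, the tin, glue bottle and cactus are back upright within about 2 mm of their starting spots, and the heart, tape roll and memo block were left alone.

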